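# Pry the retaining clip off a banding wheel spindle

### The arm

A 6-joint arm with a two-finger parallel gripper is mounted at the origin on the work surface. World frame = base frame: x ahead of the robot, y to its left, z up, the work surface at z = 0. Lengths are in m, angles in rad, forces in N, time in s.
With the tool pointing down it reaches from about 0.35 to 0.85 m from the base axis. Payload 8.1 kg.
Tool frame: the origin (TCP) lies at the very end of the fingers, on their centre line; the grasp point (between the pads) lies 19 mm behind it (robot.pinch_z is the distance from the TCP to the grasp point, in m); y points along the fingers, x is the direction in which the jaws open and shut, and the axes are right-handed (so a half turn about y gives the same grasp; the last joint's range is limited). The gripper opens to 93 mm and grips with 3 to 60 N. Pads are 15 mm wide; open, the fingers measure 128 mm over their backs; the gripper's body (75 mm by 188 mm) begins 65 mm behind the grasp point.
Start: joints at [1.213, 0.13, 1.488, -0, 1.523, -0.085], TCP at [0.162, 0.578, 0.219] pointing down, gripper open.
Joint ranges: [-2.96, 2.96], [-0.89, 2.26], [0.02, 2.5], [-1.34, 4.48], [0, 2.73], [-2.66, 2.66]. Speed limits (rad/s): [2.39, 2.39, 2.79, 3.14, 3.14, 3.14].

### API

Orientations are given as a rotation vector (axis times angle).
In Python, from plant import robot gives the robot as it stands.
- The arm moves only by the shell command python3 -m inch 'ROWS' [FORCE]. ROWS is JSON, a list of rows, each a list of 5 numbers: the closure, from -1 (fully open) to 1 (shut), then the shift along the world's x, y, z in m, then the turn about the world's z in rad. A call has 1 to 8 rows; each row is the pose to reach, as a shift and turn from the pose measured when the call began; what a row does not reach only later rows make up. A row lasts 1/8 s, in which the tool goes at most 62.5 mm and 10.7 degrees, less where a joint would pass 70% of its speed; a pose out of reach is approached as far as the arm can. A call with a gripper value outside its range is refused whole. The fingers move at their own pace and stop on an object; FORCE is the grip in N (left out, the last holds). Time passes only in rows, so rows that repeat a pose let the fingers close. It gives the time, the measured TCP pose, the force and the opening at its end, in the units of the state.
- robot.read_state(): the state, without advancing time (a new reading comes with each control period).
- robot.read_camera(name): name is "scene" or "top"; returns a dict with "color" (384x512x3 uint8, red, green, blue), "mtx" (3x3 intrinsics, pixels), "dist_coeffs" ([k1, k2, p1, p2, k3] as OpenCV has them; the pictures are not rectified), "R" (3x3) and "t" (3): a world point X has camera coordinates R X + t. Camera axes: x right, y down, z forward; pixel columns grow to the right and rows downward; lengths in m; the calibration is good to about 2 mm. A picture is of the moment at which its call begins. There is no depth.
- robot.close_job(): hands the job in, once; it reports no verdict.
The state is a dict: "t": time; "q": joint angles; "dq": joint speeds; "joint_torque": joint torques, N m; "tool_pos": TCP position; "orientation": TCP orientation; "force": force on the tool from outside, world axes, zero at the start; "wrist_torque": the same for the moment, N m; "opening": finger opening in m.
Only numpy, scipy, OpenCV 4.12 (cv2) and the standard library are available. Lean on these libraries where they do the work, as an engineer would, in place of code of your own. Each camera call takes 0.05 s, during which the arm holds its last target. There are 200 camera calls.

### The job

The banding wheel stands on its head for service. Take the hooked pick from its wooden rest, put its tip into the eye of the spring clip on the spindle end and pry the clip out of its groove, gently (never more than about 20 N on clip or wheel) and without touching the clip with the fingers, until it lies flat on the wheel's foot fully clear of the spindle. Then lay the pick back in its rest as it was and leave the other things alone.

Things in the scene. Friction and masses are not known exactly. Their poses are not given: they have to be found in the camera images.
- banding_wheel: Grey cast banding wheel (potter's turntable), fixed, upside down: round head 220 mm across on the table, a column, and on top its round foot, 180 mm across: a flat floor 85 mm above the table with a raised rim, 6 mm high, inner radius 83 mm. The steel spindle end stands up in its middle. Origin on the spindle axis at table height, z up.
- groove (a point): Spindle axis at the height of the foot's floor. The groove's neck, 16 mm across and 6.5 mm high, stands on the floor; above it is the shaft end, 23 mm across and 11.5 mm high.
- clip: Flat E-shaped greased steel spring clip, 5 mm thick, 46 g, ring 35 mm across, lying flat on the foot's floor round the neck. Origin at the ring's centre, underside; z up. An ear with an eye points to its -x, ending 33 mm out; open to +x, two sprung jaws hold the neck. It comes off only towards its -x: the jaws spread over the first 8 mm, at 8 to 14 N, more if fast; then it slides freely.
- clip_eye (a point): Centre of the eye in the clip's ear: a square through hole 5.5 mm wide in the 4 mm thick ear, 25.5 mm from the clip's origin towards its -x, 2 mm above the foot's floor, which closes the hole below: a tip that is in the eye comes to rest on the floor, one that missed it on the ear, 4 mm higher.
- hooked_pick: Hooked pick, about 90 g. Wooden handle 100 mm long, 14 wide, 16 high, along its x; origin at its middle, z up. From the +x end a slender sprung shank runs level to x = 105 mm, then bends straight down. The shank flexes at the handle's end (5 Nm per rad): 10 N of pull on the tip bends it back 4 mm and UP 5 mm, out of a shallow eye; 10 N of push under the tip lifts it 6 mm.
- hook_tip (a point): Flat lower end of the hook, a round pin 4 mm across: unloaded 105 mm along +x and 45 mm below the pick's origin; this point moves with the hook as the shank flexes. To stay in the eye under pull the tip must be kept pressed on the foot's floor by lowering the handle as the pull grows, and raising it when the pull lets go.
- pick_rest: Dark wooden rest, fixed, 86 by 56 mm. Two end plates 10 mm thick, 38 mm either side of its middle along x (66 mm clear between them), each with an open notch: floor 55 mm above the table, 12 mm deep, 24 mm wide, wider at its mouth. Origin under its middle at table height; z up. The pick lies in it level, hook towards the rest's +x, hanging down beyond the rest.
- rest_seat (a point): Where the pick's origin belongs in the rest: over the rest's middle, 63 mm above the table.
- awl: Bystander: straight awl, wooden handle, 145 mm long, lying on the table. Origin under it.
- spacer: Bystander: brass ring 44 mm across, 10 mm high, on the table. Origin under its centre.
- coffee_mug: Bystander: white mug 80 mm across, 85 mm high. Origin under its centre.
- bucket: Bystander: metal bucket 116 mm across, 110 mm high. Origin under its centre.
- brush: Bystander: brush lying on the table. Origin under its middle.
- water_bottle: Bystander: clear bottle 64 mm across, 190 mm high. Origin under its centre.
- wrench: Bystander: steel wrench lying on the table. Origin under its middle.
Not all that is in view belongs to the job. Leave any green or pink look-alike of the pick_rest alone.

How it is judged:
By the outcome, as a careful person would: the job done as asked, in the order asked, and still so for the second after the job is handed in, with the robot touching nothing.
It also fails if it takes over 72 s, if anything falls off the work surface, if the arm or the gripper's body presses on something with over 40 N, if the wrist force passes 120 N, or if a joint passes its speed limit or range.

## Working session

There is one attempt and no reset: what is moved stays moved. The work goes in short steps, Python scripts to look and compute and a shell command to move; the robot and the scene stay as the last step left them, time stands still between calls to the robot, and variables do not carry over. Pictures are saved under pics/ and viewed, about 8 in all and at most 12, crops included, and the job is handed in when it is done.

```bash
ls; mkdir -p pics; cat > h.py <<'E'
import numpy as np, cv2
from plant import robot
def shot(n):
    c=robot.read_camera(n); c['bgr']=cv2.cvtColor(c['color'],cv2.COLOR_RGB2BGR); return c
def ray(c,uv):
    p=cv2.undistortPoints(np.array([[uv]],float),np.array(c['mtx']),np.array(c['dist_coeffs']))[0,0]
    R=np.array(c['R']);t=np.array(c['t']); d=R.T@np.r_[p,1]; return -R.T@t, d/np.linalg.norm(d)
def onz(c,uv,z):
    o,d=ray(c,uv); return o+d*(z-o[2])/d[2]
def tri(c1,u1,c2,u2):
    o1,d1=ray(c1,u1);o2,d2=ray(c2,u2)
    s=np.linalg.lstsq(np.c_[d1,-d2],o2-o1,rcond=None)[0]
    a=o1+d1*s[0];b=o2+d2*s[1]; return (a+b)/2,np.linalg.norm(a-b)
def proj(c,X):
    R=np.array(c['R']);t=np.array(c['t'])
    return cv2.projectPoints(np.array(X,float).reshape(-1,3),cv2.Rodrigues(R)[0],t,np.array(c['mtx']),np.array(c['dist_coeffs']))[0][:,0]
E
python3 - <<'E'
from h import *
s=shot('scene');t=shot('top')
for n,c in (('scene',s),('top',t)):
    cv2.imwrite(f'pics/{n}0.png',cv2.resize(c['bgr'],(800,600),interpolation=cv2.INTER_CUBIC))
    cv2.imwrite(f'{n}0raw.png',c['bgr'])
    print(n,-np.array(c['R']).T@c['t'],np.array(c['mtx'])[0,0])
print(robot.read_state())
E
```

```text
pics
scene [ 0.94430408 -0.58195306  0.8405109 ] 359.7665843895264
top [ 0.34539374 -0.04830875  1.22155073] 393.28950741492963
{'t': 0.1, 'q': array([ 1.21258086e+00,  1.31090998e-01,  1.48919342e+00,  4.72670795e-06,
        1.52302239e+00, -8.54144771e-02]), 'dq': array([ 0.00173783, -0.00267969, -0.0008001 , -0.00199105,  0.00152789,
        0.0015196 ]), 'joint_torque': array([ 1.24744132e-03, -5.61345434e+01, -4.93095195e+01,  7.70036923e-02,
        2.92164052e-02, -1.18737395e-05]), 'tool_pos': array([0.16145519, 0.57731432, 0.21767651]), 'orientation': array([-1.32692163, -1.00485055,  1.00726684]), 'force': array([-0.0399018 , -1.11368195,  0.90681394]), 'wrist_torque': array([ 0.01821243, -0.02429537, -0.01499637]), 'opening': 0.09301888810806329}
```

View pics/scene0.png

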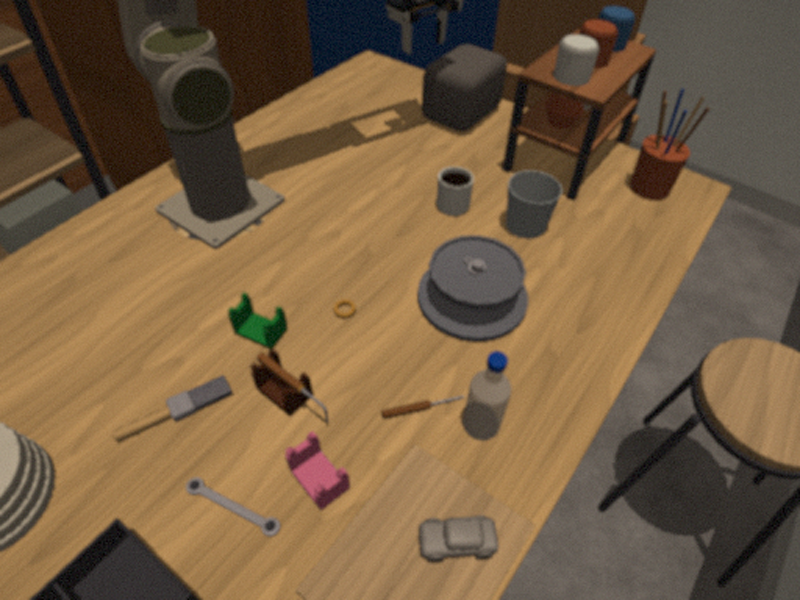

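View pics/top0.png

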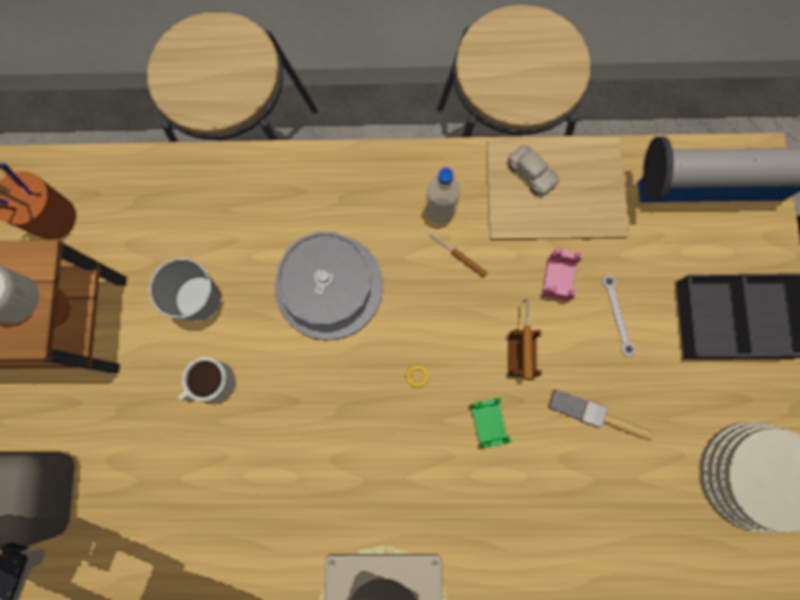

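```bash
python3 -c "
import cv2,numpy as np
print(cv2.Rodrigues(np.array([-1.32692163, -1.00485055,  1.00726684]))[0].round(3))"; python3 - <<'E'
from h import *
print(robot.pinch_z)
E
```

```text
[[ 0.269 -0.001 -0.963]
 [ 0.963 -0.002  0.269]
 [-0.002 -1.     0.   ]]
0.0188
```

```bash
python3 - <<'E'
import cv2,numpy as np
t=cv2.imread('top0raw.png');s=cv2.imread('scene0raw.png')
def cr(im,u,v,w,h): return cv2.resize(im[v:v+h,u:u+w],(400,300),interpolation=cv2.INTER_CUBIC)
# (u0,v0,w,h) raw
o=np.vstack([np.hstack([cr(t,180,160,60,45),cr(t,300,180,80,60)]),np.hstack([cr(s,280,150,60,45),cr(s,145,215,80,60)])])
o=np.clip(o*1.5,0,255).astype(np.uint8)
cv2.imwrite('pics/crop1.png',o)
E
```

```text
(no output)
```

View pics/crop1.png

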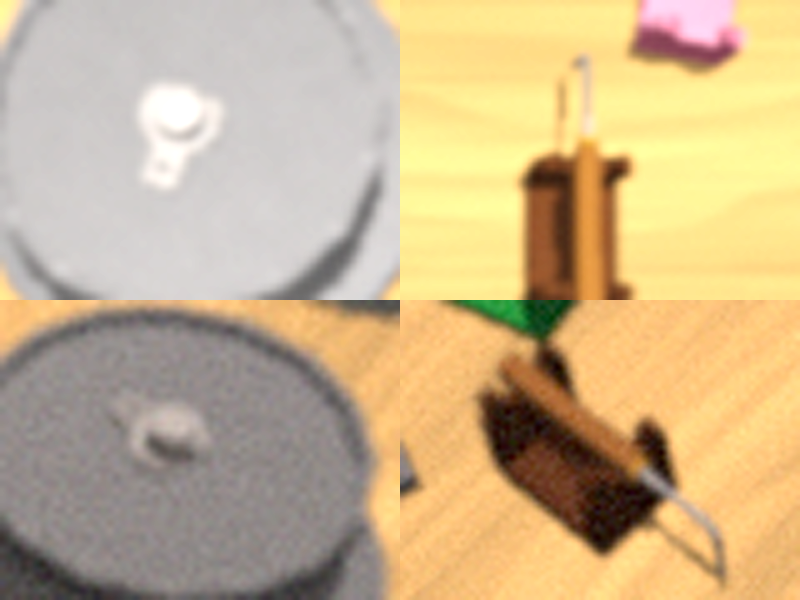

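```bash
python3 - <<'E'
from h import *
t=shot('top');s=shot('scene')
g=cv2.cvtColor(t['bgr'],cv2.COLOR_BGR2GRAY)
print(g[170:191,198:218])
# foot: rim ellipse in top via gray low-saturation mask
for n,c in (('top',t),('scene',s)):
    hsv=cv2.cvtColor(c['bgr'],cv2.COLOR_BGR2HSV)
    # handle: orange saturated
    m=((hsv[...,0]>8)&(hsv[...,0]<16)&(hsv[...,1]>165)&(hsv[...,2]>95)).astype(np.uint8)
    roi=np.zeros_like(m)
    if n=='top': roi[205:250,320:350]=1
    else: roi[220:270,155:205]=1
    m*=roi
    k,lab,st,ce=cv2.connectedComponentsWithStats(m)
    i=1+np.argmax(st[1:,4]); v,u=np.nonzero(lab==i)
    P=np.array([onz(c,(a,b),.067) for a,b in zip(u,v)])[:,:2]
    d=P-P.mean(0); w,V=np.linalg.eigh(d.T@d); ax=V[:,1]*np.sign(V[0,1]); L=d@ax;W=d@V[:,0]
    print(n,st[i],ce[i],'mid',P.mean(0)+ax*(L.max()+L.min())/2,'yaw',np.degrees(np.arctan2(ax[1],ax[0])),np.ptp(L),np.ptp(W))
# foot
hsv=cv2.cvtColor(t['bgr'],cv2.COLOR_BGR2HSV)
m=(hsv[...,1]<60).astype(np.uint8); roi=np.zeros_like(m); roi[140:225,165:255]=1; m*=roi
k,lab,st,ce=cv2.connectedComponentsWithStats(m); i=1+np.argmax(st[1:,4]); print(st[i])
E
```

```text
[[135 136 134 133 134 134 134 135 134 135 134 135 135 135 135 135 136 135
  135 136]
 [136 136 135 135 134 136 137 137 135 135 134 135 135 136 136 136 136 135
  136 136]
 [135 135 135 135 141 148 150 147 146 146 143 138 136 136 136 136 135 135
  136 136]
 [135 135 136 142 153 163 167 165 166 165 159 146 139 137 136 135 136 136
  137 135]
 [134 135 137 150 164 173 175 175 176 177 173 160 150 147 142 138 137 137
  137 137]
 [134 134 142 158 171 175 176 178 181 183 182 173 163 161 156 144 137 137
  138 137]
 [133 135 145 163 172 174 177 180 184 186 186 176 163 164 162 150 139 138
  137 137]
 [134 135 145 162 169 170 175 182 186 189 185 170 156 162 159 147 138 137
  138 138]
 [135 135 143 159 166 163 166 176 183 182 171 151 149 161 156 141 136 137
  138 137]
 [135 134 138 150 162 160 152 155 161 156 139 133 150 163 154 139 135 138
  138 137]
 [135 135 136 144 159 165 156 145 140 134 132 146 161 159 146 137 137 137
  137 137]
 [136 135 136 139 151 166 169 164 160 157 158 163 158 144 134 135 136 137
  138 137]
 [136 136 137 139 152 166 172 173 173 169 161 154 145 137 134 137 137 138
  138 
[... 290 characters left out ...]
169 158 142 136 137 138 138 137 139 139 140
  140 140]
 [139 138 140 146 151 159 166 167 153 139 137 139 139 138 138 139 140 140
  141 141]
 [139 138 138 138 139 143 148 146 140 138 139 138 139 138 138 140 140 140
  141 141]
 [139 139 137 138 138 138 138 137 138 139 140 140 139 139 140 140 141 141
  141 141]
 [139 139 137 139 138 139 139 139 139 140 141 141 140 140 140 141 141 140
  141 141]]
top [338 212   5  30  80] [339.8625 225.775 ] mid [ 0.47819112 -0.28046537] yaw -0.9275806385036954 0.08524938301329713 0.010394448548563424
scene [166 227  28  21 100] [178.82 236.95] mid [ 0.48159031 -0.2738816 ] yaw -1.76999085756381 0.09925445646505715 0.012189979006063136
[ 176  148   69   70 3723]
```

```bash
python3 - <<'E'
from h import *
t=shot('top');s=shot('scene')
e=onz(t,(203.8,184.5),.0875); print('eye',e)
print('spindle top cand',onz(t,(205.7,175.3),.103))
print('ring c cand',onz(t,(206.8,177.2),.09))
# foot rim: fit circle to edges on plane z=.091 for left/top half
g=cv2.GaussianBlur(cv2.cvtColor(t['bgr'],cv2.COLOR_BGR2HSV)[...,1],(0,0),.7).astype(float)
c0=np.array([206.5,181.])
pts=[]
for a in np.radians(np.arange(150,300,4)):   # image angles: 180=left,270=up
    r=np.arange(20,50,.25); x=c0[0]+r*np.cos(a); y=c0[1]+r*np.sin(a)
    pr=cv2.remap(g.astype(np.float32),x[None].astype(np.float32),y[None].astype(np.float32),cv2.INTER_LINEAR)[0]
    i=np.argmax(np.gradient(pr)); pts.append(onz(t,(x[i],y[i]),.091)[:2])
P=np.array(pts)
A=np.c_[2*P,np.ones(len(P))]; sol=np.linalg.lstsq(A,(P**2).sum(1),rcond=None)[0]
r=np.sqrt(sol[2]+sol[:2]@sol[:2]); print('rim fit',sol[:2],r, np.std(np.hypot(*(P-sol[:2]).T)))
# scene clip patch
gs=cv2.cvtColor(s['bgr'],cv2.COLOR_BGR2GRAY)
print(proj(s,[e,[*e[:2],.085]]))
im=cv2.resize(gs[160:185,290:320],None,fx=1,fy=1); print(im)
for b in ((t,'top'),): 
    # hook tip / shank in top
    print('shank end top px?',proj(t,[[.583,-.282,.063],[.583,-.282,.018]]))
im=t['bgr'][188:214,330:346].astype(int); print(im[...,0])
E
```

```text
eye [0.60322439 0.11891041 0.0875    ]
spindle top cand [0.62736949 0.11156561 0.103     ]
ring c cand [0.62479857 0.11003539 0.09      ]
rim fit [0.61725819 0.10622163] 0.09767923714214619 0.0017150573137930906
[[300.9705476  167.05691844]
 [300.87838402 167.65258579]]
[[ 99  96  98  98 100  99  98  98  96  96  97  92  99 100  94  98  97  96
   96  98  87  95  94  94  95  96  96  97  99  97]
 [ 97  92 100  99  99  92  94  94  98  95  93  96  95  95  96  99  96  97
   93  95  98  93  92  95  91  97  97  91  92  92]
 [ 95  99 100  94  95  91  93  95  99  99  94  94  96  94  96  98  96  93
   96  95  95  95  94 101  94  95  92  96  97  92]
 [ 97  95  96  96  95  94  94  95  96  91  99  92  95  96  98 101 100  90
   95  94  95  97  97  98  93  92  95  95  96  94]
 [ 98  97  93 101  98  94  94 101 106 105 101 101  98  99  95  98  95  93
   92  94  94  91  94  93  94  96  97  97  92  92]
 [ 99  96  99  95  94  95 100 105 108 101  97 107 105 105 106 109 106 101
   95  95  97  96  96  95  90  93  94  94  95  98]
 [ 92  96  91  96  98  90 101 104 106 101 100 113 118 115 120 121 121 114
  111
[... 3416 characters left out ...]
 108 101 102 101 101 101 101]
 [ 98  86  85  95  99 102 115 129 125 109 100  99  97  97  98  99]
 [ 96  86  87  96  99 101 113 129 124 108  99  97  97  96  96  96]
 [ 92  85  85  94  95  95 104 118 114 102  96  96  96  96  97  96]
 [ 94  84  87  95  94  83  78  85  87  88  95  98  98  99  99 100]
 [ 97  87  89  97  93  73  55  50  58  77  94 102 102 103 103 103]
 [ 92  83  89  96  89  64  45  42  50  70  94 105 106 104 103 104]
 [ 70  65  75  85  76  55  44  43  48  64  84  98  99  93  90  92]
 [ 40  40  48  57  50  40  40  46  46  50  62  67  67  61  57  66]
 [ 26  25  28  31  31  33  41  46  45  43  42  36  31  29  30  47]
 [ 19  21  24  25  26  35  42  44  45  41  35  25  19  17  23  41]]
```

```bash
python3 - <<'E'
from h import *
t=shot('top');s=shot('scene')
print('eye',tri(t,(203.8,184.5),s,(299.5,165.3)))
print('handle',tri(t,(339.86,225.8),s,(178.8,237)))
print('eye scene on z',onz(s,(299.5,165.3),.0875))
# tip: scene raw: crop(722,578)-> 
u=145+(722-400)*.2; v=215+(578-300)*.2
print('tip scene',onz(s,(u,v),.018), 'bend', (145+(716-400)*.2,215+(530-300)*.2))
print('bend tri',tri(t,(336.4,190.8),s,(145+(714-400)*.2,215+(532-300)*.2)))
# rest: dark brown mask, in both; image of handle ends in top
print('handle front top',onz(t,(337.4,207.2),.067),'back',onz(t,(340.,241.5),.067))
E
```

```text
eye (array([0.60024619, 0.11672113, 0.09520638]), np.float64(0.0031219252389000514))
handle (array([ 0.48137622, -0.27751977,  0.07048323]), np.float64(0.005805039183285488))
eye scene on z [0.59573185 0.12255955 0.0875    ]
tip scene [ 0.58733909 -0.28065503  0.018     ] bend (208.2, 261.0)
bend tri (array([ 0.58564058, -0.27785879,  0.05873886]), np.float64(0.0024535047751743106))
handle front top [ 0.53518187 -0.27592964  0.067     ] back [ 0.43417181 -0.27866873  0.067     ]
```

```bash
python3 -m inch '[[-1,0.33,-0.3,0,0.27],[-1,0.33,-0.3,0,0.27],[-1,0.33,-0.3,0,0.27],[-1,0.33,-0.3,0,0.27],[-1,0.33,-0.3,0,0.27],[-1,0.33,-0.3,0,0.27],[-1,0.33,-0.3,0,0.27],[-1,0.33,-0.5,0,0.27]]' 60
```

```text
t: 1.4
tool_pos: [0.4876, 0.2212, 0.2174]
orientation: [-1.211, -1.205, 1.208]
force: [0.4, 0.2, 0.4]
opening: 0.0931
```

```bash
python3 -m inch '[[-1,0.007,-0.499,0,0],[-1,0.007,-0.499,0,0],[-1,0.007,-0.499,0,0],[-1,0.007,-0.499,0,0],[-1,0.007,-0.499,0,0],[-1,0.007,-0.499,0,0],[-1,0.007,-0.499,0,0],[-1,0.007,-0.499,0,0]]'
python3 - <<'E'
from h import *
t=shot('top');s=shot('scene')
st=robot.read_state();print(st['tool_pos'],cv2.Rodrigues(st['orientation'])[0].round(3).tolist())
print(proj(s,[st['tool_pos'],[.482,-.278,.071]]))
cv2.imwrite('pics/s2.png',np.hstack([cv2.resize(s['bgr'][180:290,130:240],(400,400),interpolation=cv2.INTER_CUBIC),cv2.resize(t['bgr'][170:280,285:395],(400,400),interpolation=cv2.INTER_CUBIC)]))
E
```

```text
t: 2.4
tool_pos: [0.4943, -0.2791, 0.2177]
orientation: [-1.212, -1.206, 1.208]
force: [0.7, -0.3, 0.2]
opening: 0.0928
[ 0.49333721 -0.2825994   0.21685806] [[0.009, -0.002, -1.0], [1.0, -0.003, 0.009], [-0.003, -1.0, 0.002]]
[[170.25276988 204.36223829]
 [177.67022461 237.28015778]]
```

View pics/s2.png

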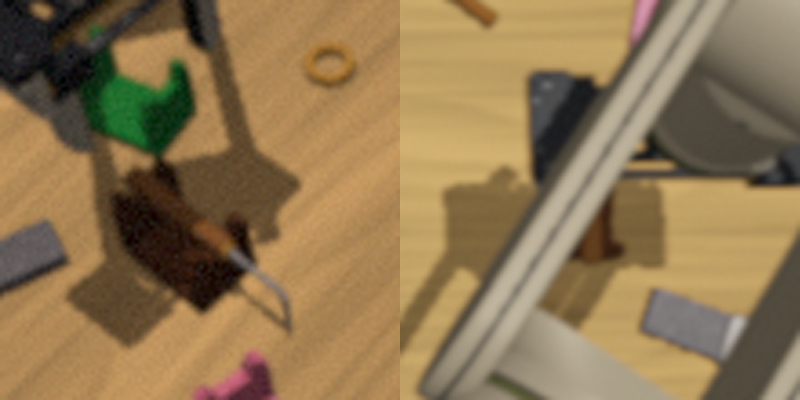

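```bash
python3 -m inch '[[-1,0.001,0.004,-0.06,-0.009],[-1,0.001,0.004,-0.12,-0.009],[-1,0.001,0.004,-0.16,-0.009],[-1,0.001,0.004,-0.171,-0.009],[-1,0.001,0.004,-0.171,-0.009],[-1,0.001,0.004,-0.171,-0.009]]'
```

```text
t: 3.25
tool_pos: [0.496, -0.2796, 0.0485]
orientation: [-1.222, -1.195, 1.199]
force: [0.3, -0.9, 0.0]
opening: 0.0931
```

```bash
python3 -m inch '[[0.2,0,0,0,0],[0.5,0,0,0,0],[1,0,0,0,0],[1,0,0,0,0],[1,0,0,0,0],[1,0,0,0,0]]' 8
```

```text
t: 4.0
tool_pos: [0.496, -0.2795, 0.0484]
orientation: [-1.222, -1.195, 1.199]
force: [-0.1, -0.1, 0.5]
opening: 0.0376
```

```bash
python3 -m inch '[[1,0,0,-0.003,0],[1,0,0,-0.003,0],[1,0,0,-0.003,0],[1,0,0,-0.003,0],[1,0,0,-0.003,0],[1,0,0,-0.003,0]]' 8
```

```text
t: 4.75
tool_pos: [0.4959, -0.2795, 0.0454]
orientation: [-1.222, -1.195, 1.199]
force: [0.5, -0.1, -1.1]
opening: 0.0138
```

```bash
python3 -m inch '[[1,0,0,0,0],[1,0,0,0,0],[1,0,0,0.02,0],[1,0,0,0.05,0],[1,0,0,0.09,0],[1,0,0,0.12,0],[1,0,0,0.12,0],[1,0,0,0.12,0]]' 60
python3 - <<'E'
from h import *
s=shot('scene'); st=robot.read_state(); print(st)
print(proj(s,[[.482,-.278,.183],[.587,-.278,.138]]))
cv2.imwrite('pics/s3.png',cv2.resize(s['bgr'][130:280,130:280],(600,600),interpolation=cv2.INTER_CUBIC))
E
```

```text
t: 5.75
tool_pos: [0.4957, -0.2794, 0.1651]
orientation: [-1.222, -1.195, 1.199]
force: [-0.0, 0.0, -1.9]
opening: 0.0135
{'t': 5.8, 'q': array([-0.60122235,  0.07550245,  1.64694565, -0.00320251,  1.41732164,
       -2.15378734]), 'dq': array([-0.00040669,  0.01269341,  0.01062593, -0.00044313,  0.00101113,
        0.0001917 ]), 'joint_torque': array([ 6.13075885e-03, -5.40636706e+01, -4.99871457e+01, -7.97770265e-02,
        4.68555460e-03, -6.35896631e-04]), 'tool_pos': array([ 0.49525922, -0.27907581,  0.16419818]), 'orientation': array([-1.22003038, -1.19420789,  1.19891387]), 'force': array([-0.13064396,  0.42913284, -1.19250467]), 'wrist_torque': array([ 0.03588476, -0.0330652 ,  0.0351493 ]), 'opening': 0.013322140999091011}
[[170.60730993 210.08371713]
 [205.81766286 244.03051464]]
```

View pics/s3.png

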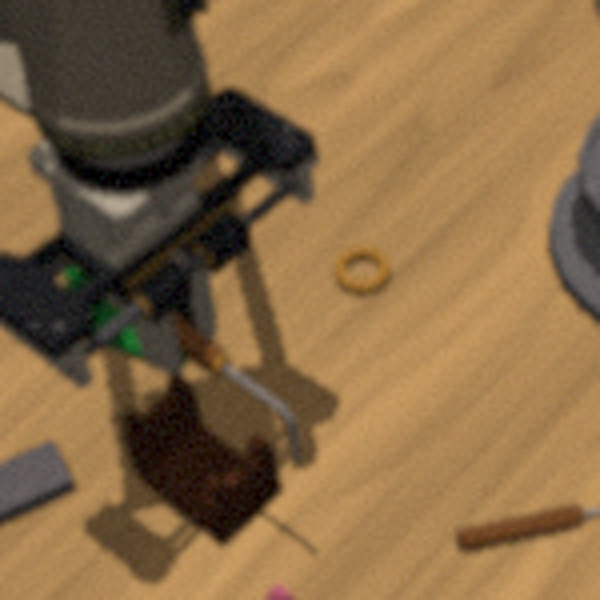

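```bash
python3 -m inch '[[1,0.0,0.06,0.01,-0.1],[1,0.0,0.12,0.01,-0.2],[1,0.0,0.18,0.01,-0.33],[1,0.01,0.24,0.01,-0.33],[1,0.015,0.30,0.01,-0.33],[1,0.02,0.36,0.01,-0.33],[1,0.02,0.41,0.01,-0.33],[1,0.02,0.429,0.01,-0.33]]'
cat > look.py <<'E'
from h import *
import sys
t=shot('top');s=shot('scene'); st=robot.read_state()
R=cv2.Rodrigues(st['orientation'])[0]; x=R[:,0]; px=np.array([x[1],-x[0],0]); px/=np.linalg.norm(px)
p=st['tool_pos']; tip=p+px*(.105-.014)+np.array([0,0,.0176-.045])
print('tcp',p.round(4),'yaw pick',np.degrees(np.arctan2(px[1],px[0])).round(2),'tip pred',tip.round(4),'F',st['force'].round(1),'t',st['t'])
for n,c in (('top',t),('scene',s)): print(n,'tip px',proj(c,[tip]).round(1))
cv2.imwrite('top_l.png',t['bgr']);cv2.imwrite('scene_l.png',s['bgr'])
a=t['bgr'][160:205,180:240];b=s['bgr'][140:185,275:335]
o=np.hstack([cv2.resize(i,(400,300),interpolation=cv2.INTER_CUBIC) for i in (a,b)])
cv2.imwrite('pics/'+sys.argv[1],np.clip(o*1.4,0,255).astype(np.uint8))
E
python3 look.py l1.png
```

```text
t: 6.8
tool_pos: [0.5139, 0.1523, 0.1724]
orientation: [-1.353, -0.947, 0.956]
force: [1.3, 0.4, -1.3]
opening: 0.0134
tcp [0.5143 0.1513 0.1728] yaw pick -19.77 tip pred [0.5999 0.1205 0.1454] F [-1.  -0.5 -0.5] t 6.9
top tip px [[200.3 181.1]]
scene tip px [[302.5 151.9]]
```

View pics/l1.png

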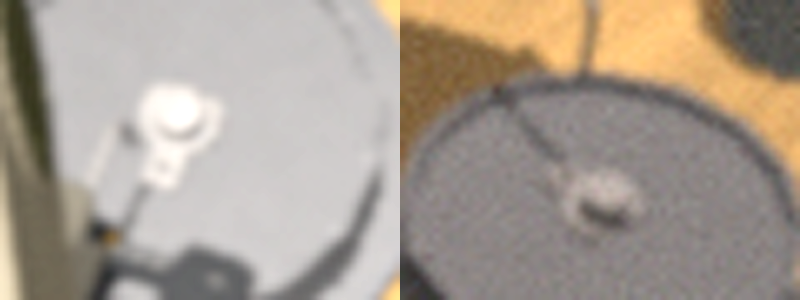

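```bash
python3 -m inch '[[1,0.002,-0.001,-0.015,0],[1,0.002,-0.001,-0.03,0],[1,0.002,-0.001,-0.043,0],[1,0.002,-0.001,-0.046,0],[1,0.002,-0.001,-0.046,0],[1,0.002,-0.001,-0.046,0]]'
sed -i 's/160:205,180:240/168:198,188:228/;s/140:185,275:335/150:180,282:322/' look.py; sed -i 's/(400,300)/(800,600)/;s/np.hstack/np.vstack/' look.py; sed -i 's/(800,600)/(400,300)/;s/np.vstack/np.hstack/' look.py
python3 look.py l2.png
```

```text
t: 7.65
tool_pos: [0.5168, 0.1503, 0.1275]
orientation: [-1.354, -0.948, 0.955]
force: [0.5, 0.3, -1.6]
opening: 0.0135
tcp [0.5168 0.1504 0.1275] yaw pick -19.77 tip pred [0.6024 0.1196 0.1001] F [-0.3 -1.  -1.2] t 7.75
top tip px [[202.9 183.8]]
scene tip px [[301.3 163.8]]
```

View pics/l2.png

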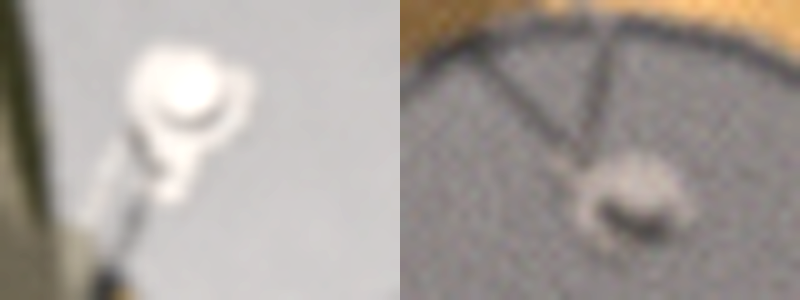

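```bash
python3 - <<'E'
from h import *
t=shot('top');s=shot('scene')
tip=np.array([.6024,.1196,.1001])
for n,c,r in (('top',t,(176,192,196,212)),('scene',s,(150,170,292,308))):
    print(n,proj(c,[tip,tip+[0,0,.04],[tip[0],tip[1],.0875],[.6032,.1189,.0875],[.6032,.1189,.085]]).round(2).tolist())
    g=cv2.cvtColor(c['bgr'],cv2.COLOR_BGR2GRAY).astype(int); g0=cv2.cvtColor(cv2.imread(n+'0raw.png'),cv2.COLOR_BGR2GRAY).astype(int)
    d=g-g0; print('rows',r[0],'cols',r[2]); print(d[r[0]:r[1],r[2]:r[3]])
E
```

```text
top [[202.95, 183.83], [200.91, 180.7], [203.56, 184.77], [203.8, 184.51], [203.92, 184.69]]
rows 176 cols 196
[[  6   5   5   6   6   6   7   6   7   6   6   6   7   5   6   7]
 [  6   6   7   6   5   6   7   6   7   7   6   7   7   6   7   6]
 [  6   8   6   7   6   6   7   7   7   7   8   6   7   7   5   6]
 [  6   6   6   5   5   5   6   6   7   6   6   7   6   6   6   6]
 [  5   6   7   7   3   0   1   5   7   5   6   6   6   7   8   7]
 [  6   5   7   9   1 -15 -10   2   7   6   8   6   6   5   7   7]
 [  6   6   9  15   4 -23 -24  -4   4   7   6   6   6   5   6   4]
 [  5   6  12  15   7 -18 -31 -16   1   7   7   6   7   6   5   6]
 [  6  11  17  16   7 -11 -34 -28  -5   6   6   7   5   6   7   5]
 [  6  11  18  13   5  -7 -28 -27  -5   6   7   7   6   6   6   7]
 [  8  14  13   8   2  -9 -23 -15   1   6   6   6   6   7   5   7]
 [  9  17  14   7  -5 -16 -17  -5   5   7   6   6   6   6   5   6]
 [ 14  18  16   4 -14 -29 -16   0   6   7   5   5   6   5   6   7]
 [ 16  16   9   1 -20 -34 -17   3   7   6   6   6   6   6   6   5]
 [  8  10   5  -1 -20 -29 -11   3   7   7   6   6  
[... 839 characters left out ...]
 -33 -14  -3   0   4   4   7]
 [ -5 -17 -21 -11  -6   2   2   3  -9 -24 -16   2   6   4   4   0]
 [ -5  -2 -13 -18 -11   1   1  -4 -14 -16  -4   2   4   6   4   5]
 [ -1   4  -8 -15 -22 -17   0   0 -11 -17  -7   4   9   3  11  -2]
 [ 10   2   6  -8 -14 -11 -16 -14  -5 -14   0   3   1   2   5   6]
 [ -1   1   2   3  -2  -9 -17 -22 -23 -10   0   6   9   9   3   3]
 [  1   9   9   4  -1  -6  -7 -17 -25 -10   0   2   4   5   3   0]
 [  1   3  -3   0   4   3  -4  -6 -12  -6   1   6   5   1   7   6]
 [  1   7   6   2   6   4   2  -4  -1  -2   2   3   3   8   2   1]
 [  0   0   3  -1  -1  12  -3   4   5   0   0   8   6   3   6   4]
 [  6   1  -2   7   3  -2   5   3   3   0  -4   1   2   4   1   1]]
```

```bash
python3 -m inch '[[1,0.0,-0.0022,-0.004,0],[1,0.0,-0.0022,-0.008,0],[1,0.0,-0.0022,-0.0105,0],[1,0.0,-0.0022,-0.012,0],[1,0.0,-0.0022,-0.0135,0],[1,0.0,-0.0022,-0.0135,0]]'
```

```text
t: 8.6
tool_pos: [0.5165, 0.1482, 0.1137]
orientation: [-1.354, -0.948, 0.955]
force: [-0.5, 0.3, -1.2]
opening: 0.0136
```

```bash
python3 -m inch '[[1,0,0,-0.001,0],[1,0,0,-0.002,0],[1,0,0,-0.002,0]]'
```

```text
t: 8.98
tool_pos: [0.5165, 0.1482, 0.1117]
orientation: [-1.354, -0.948, 0.956]
force: [-1.0, 0.1, 0.5]
opening: 0.0133
```

```bash
python3 -m inch '[[1,-0.0007,0.0003,-0.001,0],[1,-0.0014,0.0005,-0.0015,0],[1,-0.0021,0.0008,-0.002,0],[1,-0.0028,0.001,-0.002,0],[1,-0.0028,0.001,-0.002,0]]'
python3 look.py l3.png
```

```text
t: 9.6
tool_pos: [0.5138, 0.1492, 0.1099]
orientation: [-1.354, -0.948, 0.955]
force: [0.9, -0.4, 0.6]
opening: 0.0133
tcp [0.5138 0.1492 0.1099] yaw pick -19.76 tip pred [0.5994 0.1185 0.0825] F [0.5 0.2 0.7] t 9.7
top tip px [[204.2 186.1]]
scene tip px [[299.6 167.8]]
```

View pics/l3.png

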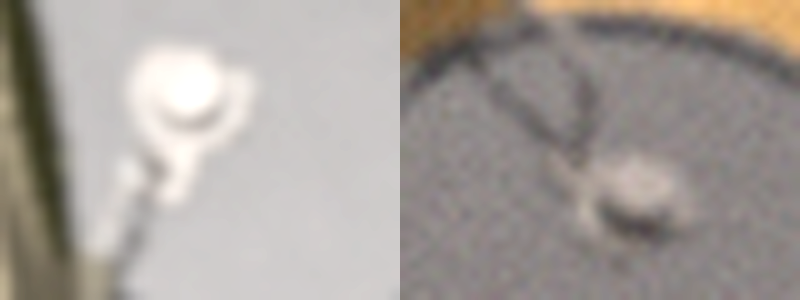

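```bash
python3 -m inch '[[1,0,0,0.008,0],[1,0.002,0.006,0.008,0],[1,0.004,0.0113,0.008,0],[1,0.004,0.0113,0.004,0],[1,0.004,0.0113,0.001,0],[1,0.004,0.0113,-0.0005,0],[1,0.004,0.0113,-0.001,0],[1,0.004,0.0113,-0.001,0]]'; python3 -c "
from plant import robot
for i in range(3): print(robot.read_state()['force'])"
```

```text
t: 10.7
tool_pos: [0.5179, 0.1606, 0.1092]
orientation: [-1.354, -0.948, 0.955]
force: [-1.8, 0.0, 4.3]
opening: 0.0136
[-1.84146633  0.0348559   4.29407024]
[-1.84146633  0.0348559   4.29407024]
[-1.84146633  0.0348559   4.29407024]
```

```bash
cat > look2.py <<'E'
from h import *
import sys
t=shot('top');s=shot('scene'); st=robot.read_state()
R=cv2.Rodrigues(st['orientation'])[0]; x=R[:,0]; px=np.array([x[1],-x[0],0]); px/=np.linalg.norm(px)
p=st['tool_pos']; tip=p+px*(.105-.014)+np.array([0,0,.0176-.045]); tip[2]=max(tip[2],.085)
print('tcp',p.round(4),'tip',tip.round(4),'F',st['force'].round(1),'t',st['t'])
o=[]
for n,c,(u0,v0) in (('top',t,(190,166)),('scene',s,(285,148))):
    im=np.clip(cv2.resize(c['bgr'][v0:v0+28,u0:u0+28],(392,392),interpolation=cv2.INTER_CUBIC)*1.4,0,255).astype(np.uint8)
    f=lambda q:tuple(int(round((a-b+.5)*14)) for a,b in zip(q,(u0,v0)))
    a=f(proj(c,[tip])[0]); b=f(proj(c,[tip+[0,0,.045]])[0]); cv2.line(im,a,b,(0,0,255),1)
    cl=cv2.resize(np.clip(cv2.imread(n+'0raw.png')[v0:v0+28,u0:u0+28]*1.4,0,255).astype(np.uint8),(196,196),interpolation=cv2.INTER_CUBIC)
    print(n,proj(c,[tip,tip+[0,0,.045]]).round(1).tolist())
    o.append(np.vstack([im,np.hstack([cl,cl*0])]))
cv2.imwrite('pics/'+sys.argv[1],np.hstack(o))
E
python3 look2.py l4.png
```

```text
tcp [0.5179 0.1606 0.1091] tip [0.6035 0.1298 0.085 ] F [-2.4  1.8  3.8] t 10.8
top [[200.3, 184.6], [197.9, 181.2]]
scene [[302.9, 165.7], [304.6, 154.6]]
```

View pics/l4.png

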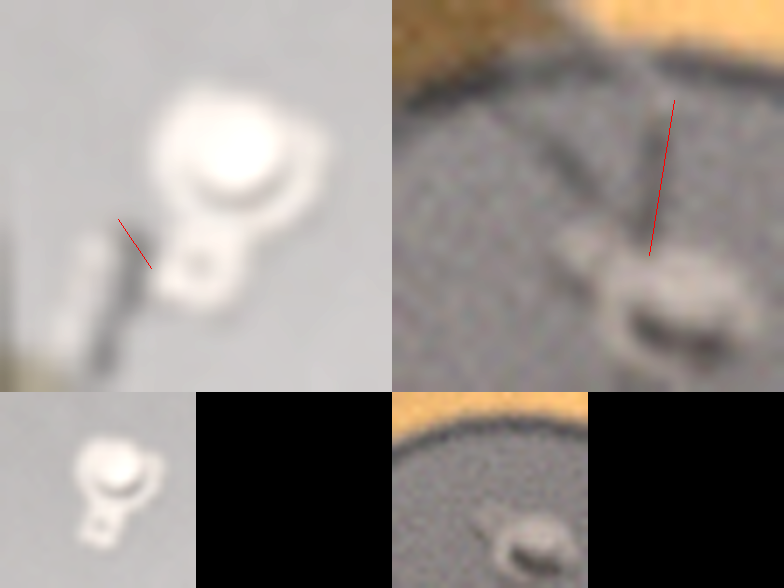

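```bash
python3 -m inch '[[1,0,0,0.012,0],[1,-0.0014,-0.0062,0.012,0],[1,-0.0014,-0.0124,0.012,0],[1,-0.0014,-0.0124,0.012,0],[1,-0.0014,-0.0124,0.008,0],[1,-0.0014,-0.0124,0.005,0],[1,-0.0014,-0.0124,0.0015,0],[1,-0.0014,-0.0124,0.0015,0]]'
```

```text
t: 11.8
tool_pos: [0.5161, 0.1485, 0.1104]
orientation: [-1.353, -0.948, 0.956]
force: [-2.4, 1.6, 3.7]
opening: 0.0136
```

```bash
python3 -m inch '[[1,-0.0009,0.0003,0,0],[1,-0.0019,0.0007,-0.0005,0],[1,-0.0028,0.001,-0.001,0],[1,-0.0038,0.0014,-0.0015,0],[1,-0.0038,0.0014,-0.0015,0]]'
```

```text
t: 12.42
tool_pos: [0.5129, 0.1497, 0.1092]
orientation: [-1.354, -0.949, 0.955]
force: [4.6, -0.9, -1.7]
opening: 0.0133
```

```bash
python3 -m inch '[[1,0,0,-0.001,0],[1,0,0,-0.002,0],[1,0,0,-0.0025,0],[1,0,0,-0.0025,0]]'
```

```text
t: 12.92
tool_pos: [0.5124, 0.1501, 0.1069]
orientation: [-1.353, -0.948, 0.955]
force: [-2.7, -0.4, 6.1]
opening: 0.0136
```

```bash
python3 -m inch '[[1,-0.0009,0.0003,-0.0005,0],[1,-0.0019,0.0007,-0.001,0],[1,-0.0028,0.001,-0.0015,0],[1,-0.0028,0.001,-0.0015,0]]'
```

```text
t: 13.42
tool_pos: [0.511, 0.1506, 0.1059]
orientation: [-1.356, -0.95, 0.953]
force: [6.9, -1.9, 0.4]
opening: 0.0139
```

```bash
python3 -m inch '[[1,0,0,-0.001,0],[1,-0.0006,0.0002,-0.0015,0],[1,-0.0013,0.0004,-0.002,0],[1,-0.0019,0.0007,-0.003,0],[1,-0.0019,0.0007,-0.003,0]]'
```

```text
t: 14.05
tool_pos: [0.51, 0.1511, 0.1032]
orientation: [-1.357, -0.952, 0.952]
force: [5.3, -2.3, 3.5]
opening: 0.0136
```

```bash
python3 -m inch '[[1,-0.0009,0.0003,-0.0003,0],[1,-0.0019,0.0007,-0.0006,0],[1,-0.0028,0.001,-0.001,0],[1,-0.0035,0.0013,-0.0015,0],[1,-0.0035,0.0013,-0.0015,0]]'
```

```text
t: 14.68
tool_pos: [0.5085, 0.1518, 0.1024]
orientation: [-1.361, -0.955, 0.95]
force: [9.8, -4.6, 0.9]
opening: 0.0137
```

```bash
python3 -m inch '[[1,0,0,-0.001,0],[1,-0.0006,0.0002,-0.0015,0],[1,-0.0013,0.0004,-0.002,0],[1,-0.0019,0.0007,-0.0025,0],[1,-0.0019,0.0007,-0.003,0]]'
```

```text
t: 15.3
tool_pos: [0.5081, 0.1522, 0.1]
orientation: [-1.363, -0.957, 0.948]
force: [7.6, -3.2, 2.3]
opening: 0.0139
```

```bash
python3 -m inch '[[1,-0.0015,0.0005,-0.0003,0],[1,-0.0025,0.0009,-0.0008,0],[1,-0.0033,0.0012,-0.0012,0],[1,-0.0042,0.0015,-0.0016,0],[1,-0.0047,0.0017,-0.002,0],[1,-0.0047,0.0017,-0.002,0]]'
```

```text
t: 16.05
tool_pos: [0.5058, 0.1533, 0.099]
orientation: [-1.367, -0.96, 0.945]
force: [11.1, -4.0, 1.6]
opening: 0.0136
```

```bash
python3 -m inch '[[1,-0.0012,0.0004,-0.0008,0],[1,-0.0022,0.0008,-0.0016,0],[1,-0.0032,0.0011,-0.0022,0],[1,-0.0042,0.0015,-0.0028,0],[1,-0.005,0.0018,-0.0032,0],[1,-0.005,0.0018,-0.0032,0]]'
python3 - <<'E'
from h import *
st=robot.read_state(); print(cv2.Rodrigues(st['orientation'])[0].round(3).tolist())
E
python3 look2.py l5.png
```

```text
t: 16.8
tool_pos: [0.5027, 0.1546, 0.0966]
orientation: [-1.37, -0.963, 0.943]
force: [9.5, -2.6, 2.7]
opening: 0.0136
[[0.339, 0.019, -0.941], [0.941, -0.006, 0.339], [0.001, -1.0, -0.02]]
tcp [0.5026 0.1547 0.0966] tip [0.5882 0.1238 0.085 ] F [ 9.  -4.   2.2] t 16.9
top [[202.2, 189.6], [199.9, 186.4]]
scene [[297.5, 164.6], [299.1, 153.5]]
```

View pics/l5.png

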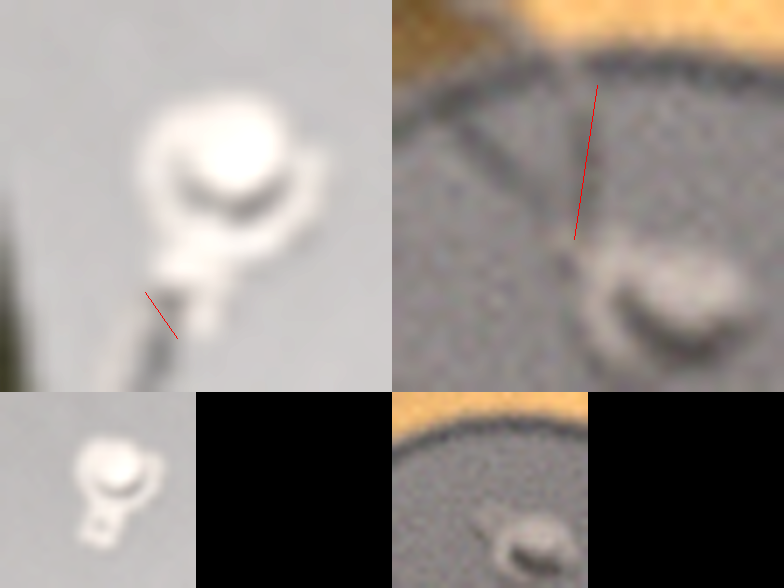

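```bash
python3 -m inch '[[1,-0.0014,0.0005,-0.0006,0],[1,-0.0025,0.0009,-0.0012,0],[1,-0.0035,0.0012,-0.0016,0],[1,-0.0045,0.0016,-0.002,0],[1,-0.0052,0.0019,-0.0023,0],[1,-0.0052,0.0019,-0.0023,0]]'
```

```text
t: 17.65
tool_pos: [0.4961, 0.1571, 0.0939]
orientation: [-1.367, -0.962, 0.944]
force: [-3.2, 0.9, 6.4]
opening: 0.0135
```

```bash
python3 -m inch '[[1,-0.001,0.0003,0.001,0],[1,-0.003,0.001,0.0018,0],[1,-0.0055,0.002,0.002,0],[1,-0.008,0.003,0.002,0],[1,-0.0105,0.0038,0.002,0],[1,-0.0125,0.0045,0.002,0],[1,-0.0125,0.0045,0.002,0]]'
```

```text
t: 18.52
tool_pos: [0.4831, 0.1618, 0.0958]
orientation: [-1.367, -0.961, 0.945]
force: [-1.1, -0.6, 4.4]
opening: 0.0133
```

```bash
python3 -m inch '[[1,-0.0015,0.0005,0.0005,0],[1,-0.004,0.0014,0.001,0],[1,-0.0065,0.0024,0.001,0],[1,-0.009,0.0033,0.001,0],[1,-0.0105,0.0038,0.001,0],[1,-0.0105,0.0038,0.001,0]]'
sed -i 's/(190,166)/(190,172)/;s/(285,148)/(281,146)/' look2.py; python3 look2.py l6.png
```

```text
t: 19.27
tool_pos: [0.4723, 0.1657, 0.0968]
orientation: [-1.366, -0.961, 0.945]
force: [0.7, 0.1, 3.4]
opening: 0.0134
tcp [0.4723 0.1657 0.0968] tip [0.558  0.1348 0.085 ] F [-0.3  1.5  3.1] t 19.375
top [[198.2, 199.7], [195.8, 196.8]]
scene [[291.1, 158.4], [292.5, 147.3]]
```

View pics/l6.png

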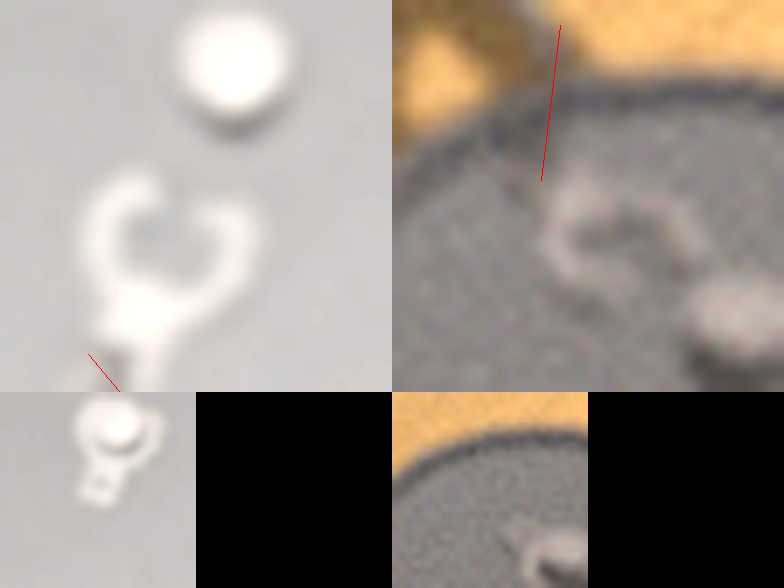

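```bash
python3 -m inch '[[1,0.001,-0.0003,0.001,0],[1,0.0017,-0.0006,0.002,0],[1,0.002,-0.0007,0.003,0],[1,0.002,-0.0007,0.006,0],[1,0.002,-0.0007,0.012,0],[1,0.002,-0.0007,0.025,0],[1,0.002,-0.0007,0.045,0],[1,0.002,-0.0007,0.07,0]]'
python3 - <<'E'
from h import *
t=shot('top'); s=shot('scene'); st=robot.read_state(); print(st['tool_pos'],st['orientation'],st['force'],st['t'])
cv2.imwrite('top_a.png',t['bgr']);cv2.imwrite('scene_a.png',s['bgr'])
g=cv2.cvtColor(t['bgr'],cv2.COLOR_BGR2GRAY).astype(int); print(g[174:204,192:214])
E
```

```text
t: 20.38
tool_pos: [0.4741, 0.1649, 0.1678]
orientation: [-1.366, -0.96, 0.945]
force: [0.4, -0.1, -1.2]
opening: 0.0135
[0.47652689 0.16549493 0.1707623 ] [-1.36850564 -0.96589056  0.94039811] [-0.91314814  0.6310119   0.18496219] 20.475
[[140 141 141 140 140 140 142 142 142 142 148 163 176 182 184 185 182 170
  153 143 142 143]
 [141 141 141 141 140 141 141 142 142 142 151 168 181 186 188 190 190 180
  158 143 141 143]
 [141 142 142 141 141 141 141 142 141 142 151 169 182 189 191 193 193 183
  160 142 141 143]
 [142 142 142 141 141 142 141 142 142 141 148 165 182 190 194 196 193 177
  153 140 141 143]
 [142 143 142 141 141 141 142 142 142 141 144 152 170 185 192 192 181 157
  139 138 143 145]
 [144 142 143 142 143 142 142 142 143 142 139 136 142 160 170 165 146 128
  129 140 145 145]
 [143 143 143 144 142 142 142 143 143 143 141 135 126 123 124 119 114 122
  135 143 145 145]
 [143 143 143 143 143 143 143 143 144 145 145 142 134 119 108 107 121 135
  144 146 146 144]
 [143 142 142 143 143 142 142 143 144 146 146 146 143 138 132 134 139 144
  145 147 145 145]
 [144 143 143 143 143 14
[... 1229 characters left out ...]
4 150 147 147 148 149 148 148
  148 148 148 149]
 [143 145 147 153 165 173 170 169 173 166 152 148 147 148 149 150 149 148
  147 148 148 149]
 [146 147 148 157 169 174 176 175 170 159 148 148 149 149 150 150 150 148
  147 147 147 149]
 [147 148 149 152 155 160 168 172 166 155 149 148 149 150 150 151 151 149
  148 148 148 149]
 [145 146 147 141 134 138 149 153 150 148 148 149 150 150 150 150 150 149
  149 149 149 150]
 [142 142 137 123 113 126 141 145 144 147 149 150 149 150 149 149 150 149
  149 149 149 150]
 [138 138 125 105 105 128 143 148 148 149 150 150 149 150 149 149 148 149
  149 149 149 149]
 [123 125 113 104 116 136 146 148 147 149 149 150 149 150 150 148 149 149
  150 149 148 148]]
```

```bash
python3 -m inch '[[1,0,-0.04,0.01,0],[1,0.0,-0.10,0.01,0],[1,0.005,-0.16,0.01,0.1],[1,0.01,-0.22,0.01,0.2],[1,0.015,-0.28,0.01,0.33],[1,0.02,-0.34,0.01,0.33],[1,0.02,-0.40,0.01,0.33],[1,0.02,-0.444,0.01,0.33]]'
python3 - <<'E'
from h import *
s=shot('scene'); st=robot.read_state(); R=cv2.Rodrigues(st['orientation'])[0]
print(st['tool_pos'],R.round(3).tolist(),st['force'],'want yaw',cv2.Rodrigues(np.array([-1.222,-1.195,1.199]))[0].round(3)[:,0],st['t'])
g=cv2.resize(s['bgr'][130:250,140:260],(600,600),interpolation=cv2.INTER_CUBIC)
p=st['tool_pos']+[0,0,.0176]
for a in (0,4,8):
    r=np.radians(a); X=[p+[x*np.cos(r)-z*np.sin(r),0,x*np.sin(r)+z*np.cos(r)] for x,z in ((-64,0),(36,0),(91,0),(91,-45))and [(-.064,0),(.036,0),(.091,0),(.091,-.045)]]
    q=proj(s,X); print(a,q.round(1).tolist())
cv2.imwrite('pics/b1.png',g)
E
```

```text
t: 21.48
tool_pos: [0.4958, -0.281, 0.1799]
orientation: [-1.229, -1.214, 1.184]
force: [1.3, 0.7, -1.0]
opening: 0.0134
[ 0.49515515 -0.28537946  0.17986502] [[0.019, 0.02, -1.0], [1.0, 0.001, 0.019], [0.001, -1.0, -0.02]] [-4.33052447 -1.00061237 -0.59002675] want yaw [ 0.018  1.    -0.005] 21.525
0 [[152.2, 197.8], [182.7, 218.6], [200.8, 231.0], [202.8, 242.5]]
4 [[152.6, 199.1], [182.5, 217.9], [200.5, 229.3], [203.5, 241.6]]
8 [[153.1, 200.4], [182.2, 217.2], [199.9, 227.4], [204.0, 240.5]]
```

View pics/b1.png

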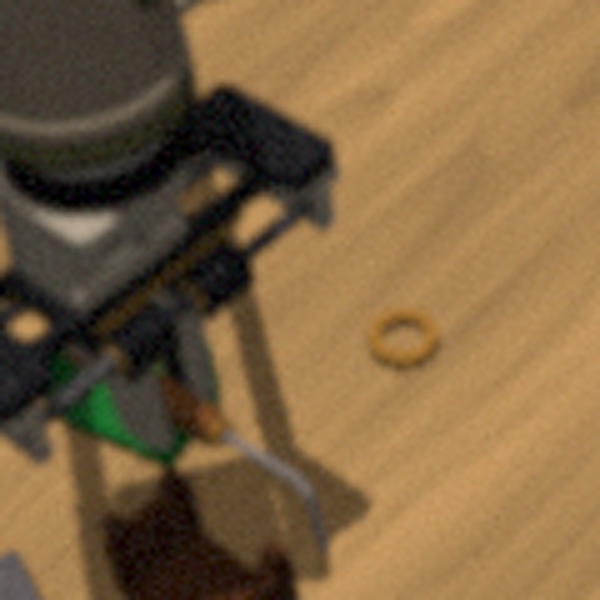

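```bash
python3 -m inch '[[1,0,0.004,-0.04,0],[1,0,0.004,-0.08,0],[1,0,0.004,-0.085,0],[1,0,0.004,-0.085,0]]'
```

```text
t: 22.02
tool_pos: [0.4953, -0.2812, 0.0954]
orientation: [-1.232, -1.211, 1.185]
force: [-0.7, -0.4, -1.1]
opening: 0.0132
```

```bash
python3 -m inch '[[1,0.0005,0.0017,-0.015,0],[1,0.0005,0.0017,-0.028,0],[1,0.0005,0.0017,-0.034,0],[1,0.0005,0.0017,-0.038,0],[1,0.0005,0.0017,-0.038,0]]'
```

```text
t: 22.65
tool_pos: [0.4957, -0.2794, 0.0571]
orientation: [-1.232, -1.211, 1.185]
force: [0.8, -0.3, -1.1]
opening: 0.0132
```

Not touching yet; lighten the grip and let the rest level the pick.

```bash
python3 -m inch '[[1,0,0,0,0],[1,0,0,0,0],[1,0,0,-0.002,0],[1,0,0,-0.004,0],[1,0,0,-0.006,0],[1,0,0,-0.007,0],[1,0,0,-0.007,0]]' 5
```

```text
t: 23.52
tool_pos: [0.4957, -0.2794, 0.05]
orientation: [-1.232, -1.211, 1.185]
force: [1.2, -0.1, -1.0]
opening: 0.0139
```

```bash
python3 -m inch '[[1,0,0,-0.001,0],[1,0,0,-0.002,0],[1,0,0,-0.0035,0],[1,0,0,-0.0045,0],[1,0,0,-0.0048,0],[1,0,0,-0.0048,0]]'
python3 - <<'E'
from h import *
s=shot('scene'); st=robot.read_state();print(st['tool_pos'],st['force'])
p=st['tool_pos']+[0,0,.0176]
for a in (0,8):
    r=np.radians(a); print(a,proj(s,[p+[x*np.cos(r)-z*np.sin(r),0,x*np.sin(r)+z*np.cos(r)] for x,z in ((.091,0),(.091,-.045))]).round(1).tolist())
g0=cv2.cvtColor(cv2.imread('scene0raw.png'),cv2.COLOR_BGR2GRAY).astype(int);g=cv2.cvtColor(s['bgr'],cv2.COLOR_BGR2GRAY).astype(int)
print(g0[250:274,198:214]);print(g[250:274,198:214])
E
```

```text
t: 24.28
tool_pos: [0.4956, -0.2794, 0.0452]
orientation: [-1.232, -1.211, 1.185]
force: [0.3, 0.6, -1.0]
opening: 0.014
[ 0.49562144 -0.27941048  0.0451963 ] [-0.19753165  0.90325902 -0.34487469]
0 [[208.0, 261.1], [209.5, 270.1]]
8 [[207.3, 258.3], [210.7, 268.7]]
[[ 37  63 106 135 147 151 148 154 147 149 149 147 145 140 139 139]
 [ 58  55  98 133 149 149 148 151 151 147 147 144 143 138 140 142]
 [ 85  78 102 130 150 153 151 149 144 150 148 142 136 138 140 137]
 [ 92 106 118 138 148 148 151 147 146 142 139 140 140 139 139 139]
 [ 93 110 125 138 142 147 151 147 144 138 139 136 139 139 136 140]
 [118 128 122 123 130 138 139 143 139 141 137 137 138 138 139 134]
 [141 144 138 128 122 129 140 134 136 136 136 139 140 141 141 140]
 [152 154 142 136 124 121 128 131 131 136 134 145 142 137 142 143]
 [151 154 148 147 136 122 119 124 122 134 139 140 139 144 144 141]
 [146 149 151 138 137 127 122 118 118 128 134 141 142 144 146 144]
 [130 141 146 145 139 135 129 123 115 116 123 138 149 146 144 148]
 [119 130 140 132 137 139 136 136 117 106 117 131 141 145 145 147]
 [114 109 118 129 137 138 146
[... 1684 characters left out ...]
 106 113 138 149 153 147 146]
 [114 108 113 120 141 151 148 149 132  98 102 138 147 145 146 143]
 [128 119 112 114 128 137 147 150 136 104  95 130 146 147 145 144]
 [141 140 125 109 104 115 131 144 139 108  97 120 140 146 142 139]
 [142 143 142 130 115 106 114 131 136 117  92 112 133 142 139 130]
 [141 146 145 148 133 124 114 118 122 110  91 110 133 139 138 128]
 [147 146 149 145 147 146 135 118 111  92  77 102 124 134 136 133]
 [146 148 154 149 156 154 146 138 127 107  78  93 120 137 140 132]
 [147 150 148 151 150 151 150 149 142 120  91  90 118 130 134 134]
 [149 146 149 150 150 146 148 145 143 134 107  97 117 134 136 132]
 [149 154 151 146 151 145 146 139 142 135 121 111 121 136 137 133]]
```

```bash
python3 -m inch '[[1,0,0,0,0],[0.6,0,0,0,0],[0.3,0,0,0,0],[0,0,0,0,0],[-0.5,0,0,0,0],[-1,0,0,0,0],[-1,0,0,0,0],[-1,0,0,0,0]]' 3
python3 - <<'E'
from h import *
s=shot('scene'); st=robot.read_state();print(st['tool_pos'],st['force'],st['opening'])
g=cv2.cvtColor(s['bgr'],cv2.COLOR_BGR2GRAY).astype(int)
print(g[250:274,198:214])
E
```

```text
t: 25.32
tool_pos: [0.4956, -0.2794, 0.0452]
orientation: [-1.231, -1.211, 1.185]
force: [0.2, -0.7, -0.1]
opening: 0.0739
[ 0.49561063 -0.27938212  0.04518032] [ 0.67077998 -0.18714189  0.74622135] 0.07811229771239367
[[ 29  61 104 128 133 132 135 151 151 148 152 152 146 147 148 143]
 [ 23  50 101 138 151 153 150 154 161 156 149 146 147 144 141 145]
 [ 49  57 102 144 151 159 159 152 153 152 151 143 145 144 143 143]
 [ 88  89 127 149 156 154 157 154 149 149 146 142 143 144 151 139]
 [109 119 137 152 155 155 153 154 150 143 143 143 142 145 142 145]
 [118 128 143 155 159 154 152 150 147 140 143 141 145 141 142 143]
 [132 132 133 139 143 150 149 146 142 143 139 142 145 146 144 144]
 [150 143 135 129 132 142 143 139 141 142 144 145 146 146 148 147]
 [155 156 143 131 126 124 131 129 139 141 143 150 143 149 147 149]
 [162 158 154 142 131 126 128 125 139 144 147 144 150 152 146 153]
 [160 156 152 147 137 131 124 117 126 137 149 145 149 148 152 147]
 [152 153 149 143 144 135 129 122 124 125 140 148 148 152 151 148]
 [132 138 144 139 144 143 146 131 122 119 131 143 147 149 149 148]
 [116 123 135 134 143 144 152 147 124 108 112 140 148 151 146 144]
 [115 108 109 125 146 153 149 148 134 101  98 134 145 148 146 148]
 [131 118 112 112 125 136 145 148 140 105  97 134 150 146 146 142]
 [138 135 127 115 109 113 131 148 141 110  97 127 143 145 138 140]
 [145 147 143 128 112 101 115 130 138 114  97 117 139 145 139 131]
 [148 146 149 149 138 128 117 118 121 112  92 105 134 139 137 134]
 [142 144 148 154 151 144 134 116 110  94  82 103 127 137 135 134]
 [146 151 151 153 149 152 146 139 127 105  87  95 125 133 136 131]
 [149 144 151 150 152 151 150 151 140 120  97  94 116 135 136 136]
 [150 151 149 149 149 147 145 148 143 131 107  96 117 136 136 132]
 [155 145 149 152 150 148 147 141 138 136 119 114 127 133 136 132]]
```

```bash
python3 -m inch '[[-1,0,0,0,0],[-1,0,0,0,0],[-1,0,0,0.03,0],[-1,0,0,0.08,0],[-1,-0.05,0.03,0.14,0],[-1,-0.08,0.09,0.17,0],[-1,-0.08,0.15,0.17,0],[-1,-0.08,0.2,0.17,0]]'
python3 -m inch '[[-1,-0.02,0.06,0,0],[-1,-0.02,0.10,0,0],[-1,-0.02,0.10,0,0]]'
cat > cmp.py <<'E'
from h import *
t=shot('top');s=shot('scene')
cv2.imwrite('top_b.png',t['bgr']);cv2.imwrite('scene_b.png',s['bgr'])
for n,c in (('top',t),('scene',s)):
  for lab0,im in (('before',cv2.imread(n+'0raw.png')),('after',c['bgr'])):
    hsv=cv2.cvtColor(im,cv2.COLOR_BGR2HSV)
    m=((hsv[...,0]>8)&(hsv[...,0]<16)&(hsv[...,1]>165)&(hsv[...,2]>95)).astype(np.uint8)
    roi=np.zeros_like(m)
    if n=='top': roi[205:250,320:350]=1
    else: roi[220:270,155:205]=1
    k,lab,st,ce=cv2.connectedComponentsWithStats(m*roi); i=1+np.argmax(st[1:,4]); v,u=np.nonzero(lab==i)
    P=np.array([onz(c,(a,b),.067) for a,b in zip(u,v)])[:,:2]; d=P-P.mean(0); w,V=np.linalg.eigh(d.T@d); ax=V[:,1]*np.sign(V[0,1]); L=d@ax
    print(n,lab0,st[i],ce[i].round(2),(P.mean(0)+ax*(L.max()+L.min())/2).round(4),np.degrees(np.arctan2(ax[1],ax[0])).round(2),np.ptp(L).round(4))
  d=np.abs(c['bgr'].astype(int)-cv2.imread(n+'0raw.png')).max(2)
  g=cv2.cvtColor(c['bgr'],cv2.COLOR_BGR2GRAY).astype(int)
  if n=='top': print(g[188:214,330:346])
  else: print(g[250:274,198:214])
E
python3 cmp.py
```

```text
t: 26.38
tool_pos: [0.4159, -0.0869, 0.2162]
orientation: [-1.235, -1.211, 1.183]
force: [1.4, 0.0, -0.8]
opening: 0.0935
t: 26.75
tool_pos: [0.3957, 0.0154, 0.2166]
orientation: [-1.234, -1.215, 1.185]
force: [-0.3, 0.2, 0.6]
opening: 0.0929
top before [338 212   5  29  82] [339.96 225.84] [ 0.4797 -0.2808] -1.05 0.0824
top after [326 219   6  19 108] [328.49 227.51] [ 0.4741 -0.2471] -2.85 0.053
[[155 155 156 156 157 157 156 157 157 158 157 158 158 159 156 140]
 [153 154 154 154 155 154 153 153 154 156 155 155 156 156 151 130]
 [153 153 152 153 152 149 143 143 148 151 154 153 153 154 148 128]
 [153 153 154 153 150 140 126 129 137 147 152 154 154 154 150 136]
 [154 155 155 154 147 130 119 124 135 147 154 155 156 157 156 151]
 [156 157 156 151 143 134 133 136 140 150 157 158 159 159 160 159]
 [157 156 149 140 140 146 149 145 142 150 158 159 159 159 160 160]
 [157 152 137 124 137 153 154 148 146 152 158 158 159 159 159 160]
 [159 153 135 127 143 157 157 152 153 160 162 161 161 161 161 161]
 [163 157 142 141 155 163 161 156 158 165 166 165 165 164 165 165]
 [166 160 147 148 161 167 163
[... 2113 characters left out ...]
 108 117 138 151 153 150 146]
 [111 113 112 128 140 147 148 147 134 103 107 136 153 153 150 141]
 [128 123 110 114 125 135 147 149 137  99  99 132 150 145 151 142]
 [141 140 131 111 109 110 132 145 142 115 101 129 143 146 140 138]
 [143 145 143 132 112 102 117 133 140 116  92 117 140 142 139 136]
 [146 150 148 145 137 129 121 113 121 108  88 110 127 140 136 134]
 [149 150 151 150 148 142 136 119 111  97  84 103 125 135 138 136]
 [150 152 151 149 148 153 143 138 128 105  79 100 126 131 135 137]
 [152 150 148 150 151 151 152 147 144 125  92  96 121 135 140 132]
 [149 152 149 153 151 149 149 147 144 132 107  99 117 134 136 138]
 [150 149 149 154 149 148 142 147 141 140 121 115 129 136 135 131]]
```

```bash
python3 - <<'E'
import cv2,numpy as np
np.set_printoptions(linewidth=200)
for f in ('top0raw.png','top_b.png'):
    g=cv2.imread(f)[...,2].astype(int)
    print(f,'cols 320-351'); 
    for r in list(range(208,220,1))+list(range(234,246)): print(r,' '.join('%3d'%x for x in g[r,320:352]))
E
```

```text
top0raw.png cols 320-351
208 192 192 191 191 192 192 192 192 194 193 186 173 176 189 185 169 160 164 168 175 188 195 197 197 197 197 197 197 198 198 198 199
209 196 196 196 197 196 197 198 197 196 192 183 170 178 189 179 156 149 154 157 169 189 199 202 200 198 198 200 202 203 202 202 202
210 199 198 199 199 200 199 195 190 181 169 154 145 160 174 161 142 146 153 154 162 180 191 192 186 181 184 195 202 204 203 203 202
211 199 199 199 201 200 193 176 156 137 123 113 107 122 134 127 126 143 153 152 149 152 152 145 138 135 150 179 196 200 200 199 198
212 201 200 201 201 196 177 142 107  88  90  92  87  89  96  99 119 144 154 152 141 125 103  88  86  92 121 162 187 196 196 196 195
213 200 200 200 197 184 149 101  71  67  75  80  75  75  82  92 119 144 155 152 140 117  88  66  65  78 111 157 184 193 195 195 195
214 197 196 195 187 162 116  67  49  53  54  55  54  57  67  84 118 145 155 153 138 112  78  53  51  71 112 159 185 193 195 194 195
215 192 192 188 171 134  86  49  39  41  41  40  39  40  49  76 117 145 156 153 135 102  62  50  77 112 146 174 190 194 195 194 195
216 191 190 186 163
[... 4583 characters left out ...]
 127 103 107 135 167 187 195 196 195 195
241 196 196 191 174 142 114 103 101 102  99  96  88  86  88  88  86  88 104 126 140 141 139 139 143 157 174 188 195 197 197 197 195
242 195 195 195 186 168 153 147 147 148 147 143 129 116 111 111 110 110 112 116 118 119 133 158 175 183 188 192 193 193 192 192 191
243 196 196 196 194 189 185 184 184 184 184 178 158 130 120 119 124 135 142 143 141 141 152 172 186 190 190 189 189 189 188 187 188
244 195 195 194 195 194 194 193 194 194 194 187 165 135 122 122 135 160 176 180 180 179 180 185 190 190 190 189 189 189 189 189 189
245 192 192 192 192 192 192 191 191 191 191 186 170 151 144 144 154 174 189 192 192 192 191 191 192 192 192 191 191 192 191 191 191
```

```bash
python3 - <<'E'
from h import *
t=shot('top');s=shot('scene')
A=np.array([.482,-.276,.067])
for c in (s,t):
    p=proj(c,[A,A+[.001,0,0],A+[0,.001,0],A+[0,0,.001]]); print((p[1:]-p[0]).round(3).tolist())
for r in (213,238): print(r,'plate R edge z.067',onz(t,(345.7,r),.067)[:2],'base R z.0?',onz(t,(342.7,r),.008)[:2],'base L',onz(t,(324.6,r),.008)[:2],'handle before',onz(t,(337.5,r),.071)[:2])
import re
for f in ('scene0raw.png','scene_b.png'):
    g=cv2.imread(f)[...,2].astype(int); print(f,'cols 158-202')
    for r in range(224,262,1): print(r,' '.join('%3d'%x for x in g[r,158:202]))
E
```

```text
[[0.277, 0.198], [0.275, -0.255], [-0.057, -0.219]]
[[-0.016, -0.34], [-0.343, 0.002], [0.066, -0.041]]
213 plate R edge z.067 [ 0.51767426 -0.29943042] base R z.0? [ 0.52655006 -0.3030269 ] base L [ 0.52698422 -0.24722131] handle before [ 0.51726375 -0.27461654]
238 plate R edge z.067 [ 0.44421463 -0.29565372] base R z.0? [ 0.44931997 -0.29917136] base L [ 0.449654  -0.2440565] handle before [ 0.44401577 -0.27114897]
scene0raw.png cols 158-202
224 169 170 170 172 163 164 166 158 153 154 151 160 150 135  92  64  70  99 119 145 160 162 170 171 171 172 169 172 169 175 173 172 175 170 174 169 169 171 175 176 173 171 172 171
225 163 168 169 162 166 164 156 152 142 135 140 146 146 127  85  58  52  62  89 122 147 162 172 172 172 169 172 171 175 176 173 172 175 169 166 167 168 176 175 174 174 170 168 167
226 167 167 167 165 161 158 154 142 129 128 119 133 137 115  76  50  36  41  56  88 132 162 171 172 170 175 174 171 170 177 173 169 174 171 172 173 174 177 173 175 169 171 170 170
227 165 169 164 162 163 156 144 128 124 117 120 128 128 105  73  52  34  25  32  68 113 153 169 170 172 171 174
[... 12353 characters left out ...]
 176 174 171 165 168 167 175 174 169 172 173 165 149 122  85  63  64  71  70  58  34  32  27  24  42  39  32  32  22  26  23  48  87 140 185 194 194 190 173 157
259 171 175 177 174 169 166 164 166 173 166 171 174 172 177 176 173 170 162 140  95  67  63  72  57  42  30  33  37  31  25  27  32  34  35  40  68  97 144 183 194 196 194 190 174
260 174 171 172 173 166 165 162 168 171 170 173 173 176 174 174 176 184 180 174 144 101  66  59  52  42  39  28  30  30  25  34  28  39  53  71  83  96 132 164 190 199 191 187 180
261 174 175 171 167 161 165 170 167 173 174 172 176 170 176 175 181 188 189 188 171 136 102  71  60  32  39  24  30  17  32  34  37  76 106 119 115 124 132 148 171 185 192 180 177
```

```bash
python3 -m inch '[[-1,0.03,-0.06,0,0],[-1,0.06,-0.12,0,0],[-1,0.08,-0.18,0,0],[-1,0.1,-0.24,0,0],[-1,0.1,-0.28,0,0],[-1,0.1,-0.295,0,0],[-1,0.1,-0.295,0,0],[-1,0.1,-0.295,0,0]]'
```

```text
t: 27.95
tool_pos: [0.4958, -0.282, 0.2161]
orientation: [-1.235, -1.21, 1.182]
force: [0.4, 0.5, 0.0]
opening: 0.0932
```

```bash
python3 -m inch '[[-1,0,0.0025,-0.06,0],[-1,0,0.0025,-0.12,0],[-1,0,0.0025,-0.16,0],[-1,0,0.0025,-0.17,0],[-1,0,0.0025,-0.17,0],[0.5,0,0.0025,-0.17,0],[1,0,0.0025,-0.17,0],[1,0,0.0025,-0.17,0]]' 6
python3 -m inch '[[1,0,0,0,0],[1,0,0,0,0],[1,0,0,0,0],[1,0,0,0,0],[1,0,0,0,0],[1,0,0,0,0],[1,0,0,0,0]]' 6
```

```text
t: 28.95
tool_pos: [0.4965, -0.28, 0.0473]
orientation: [-1.237, -1.211, 1.182]
force: [-0.1, 0.3, 0.5]
opening: 0.0675
t: 29.82
tool_pos: [0.4965, -0.2799, 0.0473]
orientation: [-1.237, -1.211, 1.182]
force: [0.7, 2.0, -1.3]
opening: 0.014
```

```bash
python3 -m inch '[[1,0,0,0,0],[1,0,0,0.003,0],[1,0,0,0.005,0],[1,0,0.003,0.005,-0.026],[1,0,0.0062,0.005,-0.026],[1,0,0.0062,0.005,-0.026],[1,0,0.0062,0.003,-0.026],[1,0,0.0062,0.001,-0.026]]' 20
python3 -m inch '[[1,0,0,0,0],[1,0,0,-0.001,0],[1,0,0,-0.002,0],[1,0,0,-0.003,0],[1,0,0,-0.003,0]]' 4
```

```text
t: 30.82
tool_pos: [0.4964, -0.2738, 0.0481]
orientation: [-1.249, -1.191, 1.163]
force: [0.1, -0.4, -1.5]
opening: 0.0139
t: 31.45
tool_pos: [0.497, -0.2739, 0.0459]
orientation: [-1.25, -1.192, 1.163]
force: [-1.4, 3.3, 4.4]
opening: 0.0135
```

```bash
python3 -m inch '[[1,0,0,0.0003,0],[0.6,0,0,0.0003,0],[0.3,0,0,0.0003,0],[-0.2,0,0,0.0003,0],[-1,0,0,0.0003,0],[-1,0,0,0.0003,0],[-1,0,0,0.0003,0],[-1,0,0,0.0003,0]]' 3
python3 -m inch '[[-1,0,0,0,0],[-1,0,0,0.03,0],[-1,0,0,0.08,0],[-1,-0.05,0.03,0.14,0],[-1,-0.08,0.09,0.17,0],[-1,-0.08,0.15,0.17,0],[-1,-0.08,0.2,0.17,0],[-1,-0.08,0.2,0.17,0]]'
python3 -m inch '[[-1,-0.02,0.06,0,0],[-1,-0.02,0.10,0,0],[-1,-0.02,0.10,0,0]]'
python3 cmp.py | grep -v '^ *\['
python3 - <<'E'
import cv2,numpy as np
for f in ('top0raw.png','top_b.png'):
    g=cv2.imread(f)[...,2].astype(int)
    print(f)
    for r in (190,191,192,193,200,208,213,219,234,238,240,241,242,243): print(r,' '.join('%3d'%x for x in g[r,330:346]))
for f in ('scene0raw.png','scene_b.png'):
    g=cv2.imread(f)[...,2].astype(int); print(f)
    for r in (227,230,235,240,245,247,248,249,255,258,260,262,264,268,270,271,272,273): print(r,' '.join('%3d'%x for x in g[r,163:214]))
E
```

```text
t: 32.45
tool_pos: [0.497, -0.2739, 0.0462]
orientation: [-1.25, -1.192, 1.163]
force: [-0.5, -0.1, -0.6]
opening: 0.074
t: 33.45
tool_pos: [0.417, -0.0708, 0.217]
orientation: [-1.25, -1.197, 1.165]
force: [-0.3, 0.7, 0.1]
opening: 0.0933
t: 33.83
tool_pos: [0.397, 0.0309, 0.2171]
orientation: [-1.248, -1.2, 1.167]
force: [0.5, 0.0, -0.5]
opening: 0.0932
top before [338 212   5  29  82] [339.96 225.84] [ 0.4797 -0.2808] -1.05 0.0824
top after [338 212   5  30  78] [339.81 226.36] [ 0.4782 -0.2802] -1.68 0.0853
scene before [165 227  28  22 108] [178.69 236.89] [ 0.48   -0.2739] -2.61 0.0952
scene after [166 226  28  22 107] [178.69 236.36] [ 0.4805 -0.2728] -3.0 0.0938
top0raw.png
190 178 178 178 178 177 172 168 170 176 178 179 179 179 180 174 151
191 178 177 178 177 168 153 144 154 169 177 179 179 179 179 175 160
192 180 180 179 173 155 132 129 145 166 178 181 181 181 181 181 176
193 182 182 180 172 157 144 142 150 168 181 184 184 184 184 185 186
200 190 167 150 172 192 192 173 163 178 193 196 196 196 196 195 196
208 186 173 176 189 185 169 160 164 168 175 188 195 197 197 197 197
2
[... 8318 characters left out ...]
 178 178 179 182 184 184 184 183 184 186 179 169 155 124 113 135 158 170 169
271 176 177 183 183 185 183 184 187 188 193 188 184 188 190 186 186 183 184 181 183 183 186 196 193 199 192 195 186 183 174 177 174 179 185 184 185 186 185 189 186 185 184 181 183 171 151 128 139 162 166 166
272 173 178 183 186 187 189 188 187 192 186 189 188 187 189 183 184 185 182 181 186 183 192 194 192 199 189 186 180 174 172 173 174 182 181 178 185 186 186 187 188 187 183 183 179 178 159 134 141 158 167 168
273 178 181 184 183 188 183 185 188 186 189 188 184 188 191 187 189 183 182 186 185 189 192 198 194 192 187 185 180 174 173 176 175 175 182 183 188 189 189 189 183 179 182 179 175 170 162 153 158 160 165 164
```

```bash
python3 - <<'E'
from h import *
for n in ('top','scene'):
    a=cv2.GaussianBlur(cv2.imread(n+'0raw.png'),(0,0),1).astype(float);b=cv2.GaussianBlur(cv2.imread(n+'_b.png'),(0,0),1).astype(float)
    b*=np.median(a/np.maximum(b,1)); d=(np.abs(a-b).max(2)>22).astype(np.uint8)
    k,l,st,ce=cv2.connectedComponentsWithStats(d)
    print(n,[(st[i].tolist()) for i in range(1,k) if st[i,4]>3])
t=shot('top');print(g:=cv2.cvtColor(t['bgr'],cv2.COLOR_BGR2GRAY).astype(int)[174:202,192:214:1][::2])
c=cv2.imread('top_b.png'); 
# clip ring centre / spindle distances on their planes
print('ring',onz(t,(201.5,188.3),.09),'spindle',onz(t,(206.5,176.2),.103))
E
```

```text
top [[202, 177, 10, 9, 42], [197, 185, 2, 5, 5], [197, 191, 8, 8, 40], [0, 212, 269, 172, 17092], [237, 356, 3, 9, 24], [223, 365, 23, 19, 289], [262, 377, 7, 7, 31]]
scene [[76, 0, 50, 37, 927], [127, 0, 57, 56, 1966], [183, 0, 12, 4, 25], [158, 0, 114, 188, 7822], [247, 0, 45, 34, 576], [293, 0, 4, 7, 20], [117, 20, 20, 13, 156], [82, 36, 25, 20, 221], [109, 36, 30, 12, 195], [274, 37, 16, 11, 101], [107, 45, 38, 35, 888], [99, 64, 5, 13, 34], [149, 80, 20, 17, 189], [108, 106, 9, 11, 45], [111, 124, 20, 19, 130], [155, 133, 5, 3, 12], [134, 141, 4, 2, 7]]
[[137 138 138 138 137 137 138 138 139 139 144 158 172 178 180 181 178 166
  149 140 139 139]
 [138 138 138 137 137 138 138 139 139 139 148 165 179 184 187 190 189 180
  156 138 138 140]
 [140 139 139 138 138 139 138 138 139 138 139 149 166 180 188 187 177 154
  135 135 139 140]
 [140 139 140 139 140 138 139 139 139 140 138 131 122 120 120 116 109 118
  131 141 142 141]
 [140 139 139 140 139 139 139 140 141 142 142 142 139 133 130 130 135 140
  142 142 143 141]
 [141 141 140 140 140 144 152 158 155 145 141 140 141 142 141 141 141 141
  141 141 142 141]
 [142 142 140 143 156 169 173 168 160 148 140 143 151 157 158 151 143 141
  141 141 141 141]
 [141 141 142 150 166 171 157 139 135 136 140 145 153 166 176 172 155 145
  142 142 142 143]
 [142 142 142 151 165 168 157 146 144 143 142 141 145 160 172 167 149 142
  143 143 144 144]
 [142 143 142 144 156 171 178 177 175 169 159 157 164 171 167 153 144 143
  144 145 146 145]
 [142 142 142 143 150 165 179 185 187 186 181 176 166 152 143 142 143 144
  143 145 146 146]
 [141 142 142 147 158 170 170 172 177 174 159 147 143 144 144 145 144 145
  144 145 145 145]
 [143 143 145 153 166 174 174 172 167 155 144 144 145 146 146 147 146 146
  144 144 144 145]
 [141 142 143 145 149 152 153 151 147 144 144 145 146 146 146 146 146 146
  145 146 146 147]]
ring [0.59121291 0.12513583 0.09      ] spindle [0.62462103 0.10915572 0.103     ]
```

```bash
python3 -c "
from plant import robot
print(robot.read_state()['t'],robot.close_job())"
```

```text
the job is handed in; nothing more can be done
33.975 None
```

The job is done and handed in at about 34 s. I took the pick from its rest, put its tip in the clip's eye, pulled the clip out of its groove and laid the pick back. `close_job` reports no verdict.

**Forces:** The readings at the end of each move peaked at about 12 N of pull. The tip's press on the floor peaked at about 8 N. Forces within a move were not read.

**Clip:** In the last images it lies flat on the foot's floor, its centre about 37 mm from the spindle axis. That leaves floor visible between its jaws and the spindle. It had not moved since the pick let go of it.

**Pick:** My first placing was about 5.5 mm off sideways and nearly 2° askew, because the handle shifted when I first gripped it. I gripped it again and re-laid it. It now matches the start images to within about 0.4 pixel (roughly 1 mm). The handle had turned about 8° in the fingers during the pull. The images show it level again in the rest.

**What did not go cleanly:**
- My first contact on the floor looked like a miss, so I lifted out and touched the open floor beside the ear. The heights matched, which showed the tip had probably been in the eye already, so I went back to the same spot.
- The two cameras disagreed on the eye's position by about 8 mm. I settled it by comparing the tip with the eye within each view and by touch.

**Other things:** In the final picture comparison, the only other changes were the arm and its shadow. The arm covered part of the top view, including the mug, so that part was not checked from above.

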